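Take the bar light out of the animation light box

ROBOT

A 7-joint arm with a two-finger parallel gripper is mounted at the origin on the work surface. World frame = base frame: x ahead of the robot, y to its left, z up, the work surface at z = 0. Lengths are in m, angles in rad, forces in N, time in s.
With the tool pointing down it reaches from about 0.425 to 0.875 m from the base axis. Payload 4.7 kg.
Tool frame: the origin (TCP) lies at the very end of the fingers, on their centre line; the grasp point (between the pads) lies 19 mm behind it (ctrl.grasp_offset is the distance from the TCP to the grasp point, in m); z points along the fingers, y is the direction in which the jaws open and shut (so a half turn about z gives the same grasp; the last joint's range is limited). The gripper opens to 87 mm and grips with 3 to 60 N. Pads are 19 mm wide; open, the fingers measure 117 mm over their backs; the gripper's body (75 mm by 190 mm) begins 51 mm behind the grasp point.
Start: joints at [-1.158, 0.321, -0.07, 1.45, 0.023, 1.371, -0.057], TCP at [0.252, 0.599, 0.223] pointing down, gripper open.
Joint ranges: [-2.86, 2.86], [-0.3, 2.09], [-1.38, 1.24], [0.06, 2.45], [-1.56, 4.7], [0.09, 2.05], [-2.69, 2.69]. Speed limits (rad/s): [2.57, 2.57, 3.14, 3.14, 3.14, 3.14, 3.14].

INTERFACE

Orientations are given as a rotation vector (axis times angle).
In Python, from bench import ctrl gives the robot as it stands.
- The arm moves only by the shell command python3 -m creep 'ROWS' [FORCE]. ROWS is JSON, a list that holds one entry, the list of rows, each a list of 7 numbers: the opening, from 0 (shut) to 1 (fully open), then the shift along the tool's x, y, z in mm, then the turn, a rotation vector about the tool's x, y, z in rad. In form: [[[grip, dx, dy, dz, rx, ry, rz], ...]]. A call has 1 to 5 rows; each row is the pose to reach, as a shift and turn from the pose commanded when the call began, along the tool's axes at that moment; what a row does not reach only later rows make up. A row lasts 1/10 s, in which the tool goes at most 50 mm and 8.59 degrees, less where a joint would pass 70% of its speed; a pose out of reach is approached as far as the arm can. A call with a gripper value outside its range is refused whole. The fingers move at their own pace and stop on an object; FORCE is the grip in N (left out, the last holds). Time passes only in rows, so rows that repeat a pose let the fingers close. It gives the time, the measured TCP pose, the force and the opening at its end, in the units of the state.
- ctrl.get_state(): the state, without advancing time (a new reading comes with each control period).
- ctrl.get_image(name): name is "side" or "top"; returns the picture (384x512x3 uint8, red, green, blue); there is no depth.
- ctrl.camera_params(name): a dict with "K" (3x3 intrinsics, pixels), "k1" (the pictures are not rectified: a ray, as slopes to the right and down, at radius r is drawn at 1 + k1 r^2 times it, then the intrinsics apply), "pose" (4x4, takes a point from camera to world coordinates). Camera axes: x right, y down, z forward; pixel columns grow to the right and rows downward; lengths in m; the calibration is good to about 2 mm. A picture is of the moment at which its call begins. camera_params takes no time and is no camera call.
- ctrl.close_job(): hands the job in, once; it reports no verdict.
The state is a dict: "time": time; "joint_positions": joint angles; "qd": joint speeds; "joint_torque": joint torques, N m; "position": TCP position; "tool_rot": TCP orientation; "ft_force": force on the tool from outside, world axes, zero at the start; "torque": the same for the moment, N m; "grip_width": opening from 0.0 (shut) to 1.0 (fully open).
Only numpy, scipy, OpenCV 4.12 (cv2) and the standard library are available. Lean on these libraries where they do the work, as an engineer would, in place of code of your own. Each camera call takes 0.05 s, during which the arm holds its last target. There are 200 camera calls.

TASK

Flip the light box's hinged opal panel right over onto its back, so that its underside faces up and the window is open. Then take out the bar light: it is longer than the window, so tilt it and draw it out diagonally, loose end first, and finish while holding it in the gripper, still and level, a hand's breadth (about 10 cm) above the light box's deck and over the window. Leave the other things on the bench and on the light box where they are.

Things in the scene. Friction and masses are not known exactly. Their poses are not given: they have to be found in the camera images.
- lightbox: Fixed plywood light box, 360 (x) x 250 (y) x 78 mm high. Origin: centre of its underside, on the bench; x along its length, away from the robot, y left. Inside: floor at z = 8, x -170 to 170, y -115 to 115 mm; 64 mm from floor to deck. A 30 mm tall power unit is fixed inside under the deck (x -160 to -70, y 72 to 108). Three 6 mm pegs stand on the near deck; tape and a brass weight lie by them.
- window (a point): Centre of the deck's window, level with the deck's top face (z = 78 mm); axes as the light box's. The deck is 6 mm thick (z = 72 to 78). The window is 190 mm along x (light box x = -35 to 155) and 170 mm along y (-85 to 85).
- panel (a joint): Angle (rad) of the hinged opal panel: 0 shut on the deck over the window, 1.57 upright, 3.14 (stop) flat on its back, left of the window, overhanging the box's left side. Translucent sheet 5 mm thick, 210 mm along the hinge, its free edge 190 mm from the hinge line. Friction hinge: stays where left (0.3 N m to turn, plus up to 0.2 N m of weight); starts shut or up to 0.45 ajar.
- panel_hinge (a point): Middle of the panel's hinge line, which runs along the light box's x axis on the window's left (+y) side, 83 mm above the bench, in the face of the panel that is upper when shut. Its axes turn with the panel: y points away from the free edge, z out of the face that carries the knob.
- panel_knob (a point): Centre of the black ball knob, 26 mm across, on a 10 mm stem; 27 mm off the panel's upper (when shut) face, 168 mm from the hinge line, midway along it; when shut it is at the window's right (-y) edge. Pinched along the hinge direction, the ball turns between the pads as the panel rises.
- bar: Bar light: dark anodised battery lamp, 270 (x) x 30 (y) x 24 mm high, about 0.2 kg, lying loose and level on the inside floor of the light box, roughly along its x axis, narrow white lens up. Origin: centre of its underside. Its near end is tucked 80 to 120 mm under the near part of the deck; its far, loose end (+x) lies in the window.
- bar_outer (a point): Centre of the bar's far, loose end face (+x of the bar), 135 mm from its middle and 12 mm above its underside.
- tape: Roll of tape, 72 mm across, 19 mm high, lying on the near left of the deck. Leave alone.
- weight: Brass weight, 40 mm across, 26 mm high, on the near right of the deck. Leave alone.
- keypad: Black number keypad, 125 x 88 x 20 mm, on the bench to the right. Leave alone.
- mouse: Black computer mouse, 105 x 60 x 29 mm, on the bench to the right. Leave alone.
- mug: White mug, 80 mm across, 92 mm high, on the bench to the left. Leave alone.
- jar: Clear jar with black cap, 60 mm across, 75 mm high, on the bench to the left. Leave alone.
- brush: Flat brush, about 200 mm long, lying on the bench to the near left of the light box. Leave alone.

How it is judged:
On the way, in this order (a step that is already met when the one before it is completed fails the run):
1. the opal panel has been flipped right over onto its back (joint above 2.9) (value of joint panel above 2.9 rad), for 0.2 s.
2. the bar leans out through the window: its loose end above the deck while its middle is still below the deck's top (height (world z) of bar_outer above 0.095 m and height (world z) of bar below 0.075 m), for 0.1 s.
At the end, for the whole second after the job is handed in: Panel on its back (above 2.9 rad); bar held in the fingers, clear of the light box, lens up and level within 0.3 rad, still (under 30 mm/s), its middle's underside over 150 mm above the bench (72 mm above the deck) and within 120 mm of the window centre seen from above (value of joint panel above 2.9 rad and height (world z) of bar above 0.15 m and angle between bar's own z axis and vertical below 0.3 rad and horizontal distance between bar and window below 0.12 m and contact force between bar and the fingers above 1 N and contact force between bar and lightbox below 0.2 N and linear speed of bar below 0.03 m/s); the arm keeps its last pose, push and grip.
It fails at once if the tape or the weight on the deck is moved by more than 30 mm (distance of any of tape, weight from where it was at the start of the episode above 0.03 m).
It fails at once if the keypad, mouse, mug, jar or brush is moved by more than 30 mm (distance of any of keypad, mouse, mug, jar, brush from where it was at the start of the episode above 0.03 m).
It also fails if it takes over 59 s, if anything falls off the work surface, if the arm or the gripper's body presses on something with over 40 N, if the wrist force passes 120 N, or if a joint passes its speed limit or range.

## Working session

There is one attempt and no reset: what is moved stays moved. The work goes in short steps, Python scripts to look and compute and a shell command to move; the robot and the scene stay as the last step left them, time stands still between calls to the robot, and variables do not carry over. Pictures are saved under pics/ and viewed, about 8 in all and at most 12, crops included, and the job is handed in when it is done.

```bash
ls; mkdir -p pics; python3 - <<'E'
from bench import ctrl
import cv2
s=ctrl.get_state();print(s)
for n in("top","side"):
    p=ctrl.camera_params(n);print(n,p)
    cv2.imwrite(f"pics/{n}0.png",ctrl.get_image(n)[:,:,::-1])
E
```

```text
pics
{'time': 0.0, 'joint_positions': array([-1.15790231,  0.32181296, -0.07010522,  1.45167896,  0.0226012 ,
        1.37081393, -0.05691803]), 'qd': array([ 1.96772125e-04,  3.24413774e-04, -8.79454615e-04,  1.08140726e-03,
        1.56023551e-03,  5.25635666e-04,  1.64060664e-05]), 'joint_torque': array([ 8.25380466e-04, -4.91289139e+01, -4.03392361e-01, -3.12528312e+01,
       -6.38298341e-02,  4.39305918e-02,  1.84798878e-04]), 'position': array([0.25221632, 0.59846087, 0.22146622]), 'tool_rot': array([-6.22174266e-01, -3.07907183e+00,  2.99064954e-03]), 'ft_force': array([-0.45888461,  1.04026518,  0.20494689]), 'torque': array([ 0.00134502, -0.00136577, -0.01810176]), 'grip_width': 0.9990162852768061}
top {'K': array([[448.34430648,   0.        , 253.4187248 ],
       [  0.        , 448.34430648, 190.24745666],
       [  0.        ,   0.        ,   1.        ]]), 'k1': -0.14822937353604548, 'pose': array([[-3.45185562e-04, -9.95582056e-01,  9.38948864e-02,
         3.32307558e-01],
       [-9.99999315e-01,  4.48634826e-04,  1.08064944e-03,
        -4.16401939e-03],
       [-1.11799971e-03, -9.38944491e-02, -9.95581530e-01,
         1.71343453e+00],
       [ 0.00000000e+00,  0.00000000e+00,  0.00000000e+00,
         1.00000000e+00]])}
side {'K': array([[471.96763377,   0.        , 263.31146337],
       [  0.        , 471.96763377, 185.34966188],
       [  0.        ,   0.        ,   1.        ]]), 'k1': -0.15918628325111708, 'pose': array([[ 0.99064155, -0.10012544,  0.09275896,  0.34584071],
       [-0.13623469, -0.68386561,  0.71677608, -1.18629539],
       [-0.00833286, -0.72270515, -0.69110624,  1.21954749],
       [ 0.        ,  0.        ,  0.        ,  1.        ]])}
```

View pics/top0.png

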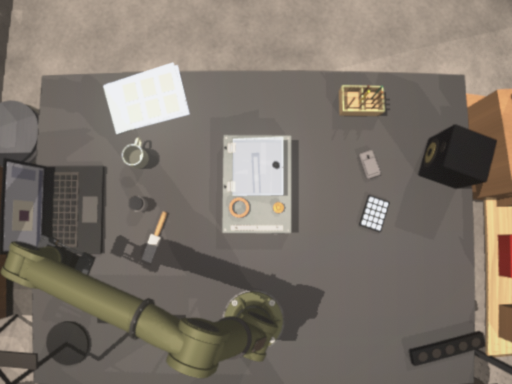

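View pics/side0.png

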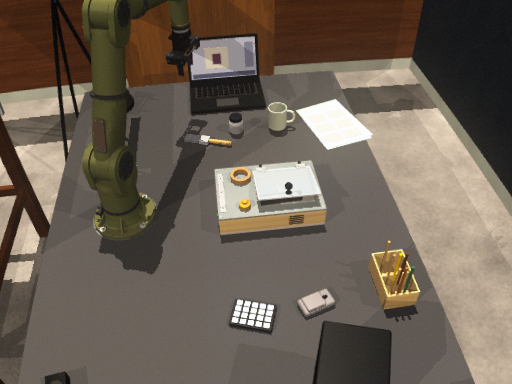

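The top view shows the light box at columns 223–291, rows 135–233, with the knob at about (276,165). The side view has the knob at about (289,187). I'll zoom both for sub-pixel points.

```bash
cat > h.py <<'E'
import numpy as np, cv2
from bench import ctrl
from scipy.spatial.transform import Rotation as R
def cam(n):
    p=ctrl.camera_params(n); return p["K"],np.array([p["k1"],0,0,0,0.]),p["pose"]
def ray(n,uv):
    K,d,T=cam(n); a=cv2.undistortPoints(np.array([[uv]],float),K,d)[0,0]
    return T[:3,3],T[:3,:3]@np.array([a[0],a[1],1])
def onz(n,uv,z):
    c,r=ray(n,uv); return c+r*(z-c[2])/r[2]
def proj(n,P):
    K,d,T=cam(n); Ti=np.linalg.inv(T)
    return cv2.projectPoints(np.atleast_2d(np.array(P,float)),cv2.Rodrigues(Ti[:3,:3])[0],Ti[:3,3],K,d)[0][:,0]
def tri(a,b):
    c1,r1=ray("top",a);c2,r2=ray("side",b)
    s=np.linalg.lstsq(np.stack([r1,-r2],1),c2-c1,rcond=None)[0]
    p,q=c1+s[0]*r1,c2+s[1]*r2; return (p+q)/2,np.linalg.norm(p-q)
def crop(im,x0,y0,w,h,s):
    c=cv2.resize(im[y0:y0+h,x0:x0+w],None,fx=s,fy=s,interpolation=cv2.INTER_CUBIC)
    for u in range(-(-x0//10)*10,x0+w,10): cv2.putText(c,str(u),(int((u-x0+.5)*s)-8,8),0,.3,(0,0,255),1); cv2.line(c,(int((u-x0+.5)*s),10),(int((u-x0+.5)*s),15),(0,0,255),1)
    for v in range(-(-y0//10)*10,y0+h,10): cv2.putText(c,str(v),(0,int((v-y0+.5)*s)+3),0,.3,(0,0,255),1); cv2.line(c,(22,int((v-y0+.5)*s)),(27,int((v-y0+.5)*s)),(0,0,255),1)
    return c
E
python3 - <<'E'
from h import *
t=cv2.imread("pics/top0.png");s=cv2.imread("pics/side0.png")
a=crop(t,217,128,80,112,5);b=crop(s,210,155,120,80,3)
b=cv2.copyMakeBorder(b,0,a.shape[0]-b.shape[0],0,0,cv2.BORDER_CONSTANT)
cv2.imwrite("pics/z0.png",np.hstack([a,b]))
E
```

```text
(no output)
```

View pics/z0.png

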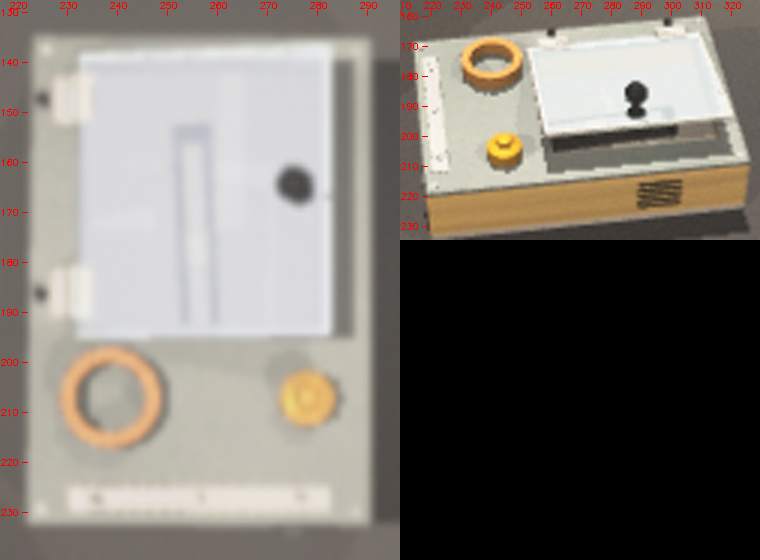

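Zoomed: box corners in the top view are (223,135), (290.5,135.3), (290.5,232) and (222,232). The knob is at top (275.5,164.7) and side (288,185.5). The bar's far end is at (255.3,153), running to (256.8,192). The panel is ajar.

```bash
python3 - <<'E'
from h import *
C=[onz("top",c,.078) for c in [(223,135),(290.5,135.3),(290.5,232),(222,232)]]
for c in C: print(c.round(4))
c=np.mean(C,0); print("centre",c, "len",np.linalg.norm(C[0]-C[3]),np.linalg.norm(C[1]-C[2]),np.linalg.norm(C[0]-C[1]),np.linalg.norm(C[3]-C[2]))
e=(C[0]-C[3]+C[1]-C[2]); print("yaw",np.arctan2(e[1],e[0]))
k,r=tri((275.5,164.7),(288,185.5)); print("knob",k,r)
print("bar far",onz("top",(255.3,153),.032),"near vis",onz("top",(256.8,192),.032))
print("tape",onz("top",(238.3,207),.097),"weight",onz("top",(278,207.5),.104))
print("side front corners box", [onz("side",p,.078).round(3) for p in [(216,218-1),(326,208)]])
E
```

```text
[0.6929 0.1106 0.078 ]
[ 0.6917 -0.1404  0.078 ]
[ 0.3338 -0.1373  0.078 ]
[0.334 0.112 0.078]
centre [ 0.51311549 -0.01375051  0.078     ] len 0.3589808127342248 0.35790408563026566 0.25100417105379613 0.2493275725738217
yaw -0.006147968893075645
knob [ 0.57129376 -0.08072408  0.14150712] 0.0003122539663885886
bar far [ 0.63307513 -0.00953803  0.032     ] near vis [ 0.48425197 -0.01506911  0.032     ]
tape [0.42403372 0.05219185 0.097     ] weight [ 0.42176166 -0.09076006  0.104     ]
side front corners box [array([ 0.325, -0.129,  0.078]), array([ 0.691, -0.141,  0.078])]
```

```bash
cat >> h.py <<'E'
def frame(ydir,pitch=0):
    "tool down, tool y along world heading ydir; pitch: rotation about world -y (far end up)"
    y=np.array([np.cos(ydir),np.sin(ydir),0]);z=np.array([0,0,-1.])
    return R.from_rotvec([0,-pitch,0])*R.from_matrix(np.stack([np.cross(y,z),y,z],1))
def plan(wps,start=None):
    "wps: (pos, Rotation, rows, label): prints rows of calls of <=5 rows, following a straight line / slerp"
    if start is None:
        s=ctrl.get_state(); start=(s["position"],R.from_rotvec(s["tool_rot"]))
    p,r=np.array(start[0]),start[1]; poses=[]
    for q,rr,n,*l in wps:
        q=np.array(q); d=(r.inv()*rr).as_rotvec()
        poses+=[(p+(q-p)*i/n,r*R.from_rotvec(d*i/n)) for i in range(1,n+1)]; p,r=q,rr
    p,r=np.array(start[0]),start[1]
    for i in range(0,len(poses),5):
        c=poses[i:i+5]
        print([[ [*np.round(r.inv().apply(q-p)*1e3,1).tolist(),*np.round((r.inv()*rr).as_rotvec(),3).tolist()] for q,rr in c]])
        p,r=c[-1]
E
python3 - <<'E'
from h import *
A=frame(0)
plan([((.571,-.081,.24),A,20)])
E
```

```text
[[[-27.9, -25.1, -0.9, -0.0, 0.0, 0.059], [-55.8, -50.2, -1.8, -0.0, 0.0, 0.117], [-83.6, -75.4, -2.6, -0.0, 0.0, 0.176], [-111.5, -100.5, -3.5, -0.0, 0.0, 0.234], [-139.4, -125.6, -4.4, -0.0, 0.0, 0.293]]]
[[[-33.9, -16.0, -0.9, -0.0, 0.0, 0.059], [-67.9, -32.0, -1.8, -0.0, 0.0, 0.117], [-101.8, -48.0, -2.7, -0.0, 0.0, 0.176], [-135.8, -64.0, -3.6, -0.0, 0.0, 0.234], [-169.7, -80.0, -4.5, -0.0, 0.0, 0.293]]]
[[[-37.1, -5.5, -0.9, -0.0, 0.0, 0.059], [-74.2, -11.0, -1.8, -0.0, 0.0, 0.117], [-111.4, -16.5, -2.7, -0.0, 0.0, 0.176], [-148.5, -22.1, -3.6, -0.0, 0.0, 0.234], [-185.6, -27.6, -4.5, -0.0, 0.0, 0.293]]]
[[[-37.1, 5.4, -0.9, -0.0, 0.0, 0.059], [-74.3, 10.9, -1.8, -0.0, 0.0, 0.117], [-111.4, 16.3, -2.7, -0.0, 0.0, 0.176], [-148.5, 21.8, -3.7, -0.0, 0.0, 0.234], [-185.7, 27.2, -4.6, -0.0, 0.0, 0.293]]]
```

```bash
python3 -m creep '[[[1,-28,-25,-1,0,0,0.059],[1,-56,-50,-2,0,0,0.117],[1,-84,-75,-3,0,0,0.176],[1,-112,-100,-4,0,0,0.234],[1,-139,-126,-4,0,0,0.293]]]' 20
python3 -m creep '[[[1,-34,-16,-1,0,0,0.059],[1,-68,-32,-2,0,0,0.117],[1,-102,-48,-3,0,0,0.176],[1,-136,-64,-4,0,0,0.234],[1,-170,-80,-4,0,0,0.293]]]'
python3 -m creep '[[[1,-37,-6,-1,0,0,0.059],[1,-74,-11,-2,0,0,0.117],[1,-111,-17,-3,0,0,0.176],[1,-149,-22,-4,0,0,0.234],[1,-186,-28,-4,0,0,0.293]]]'
python3 -m creep '[[[1,-37,5,-1,0,0,0.059],[1,-74,11,-2,0,0,0.117],[1,-111,16,-3,0,0,0.176],[1,-149,22,-4,0,0,0.234],[1,-186,27,-5,0,0,0.293]]]'
python3 -m creep '[[[1,0,0,0,0,0,0],[1,0,0,0,0,0,0]]]'
python3 - <<'E'
from h import *
s=ctrl.get_state();print(s["position"],s["joint_positions"].round(2))
# grasp point at knob: tcp 19mm below, 3mm less so pads hold the ball's middle
plan([((.571,-.081,.1415-.019),frame(0),4)])
E
```

```text
time: 0.6
position: [0.3321, 0.4273, 0.2263]
tool_rot: [1.069, 2.954, -0.001]
ft_force: [0.0, 0.3, -0.6]
grip_width: 0.999
time: 1.1
position: [0.4118, 0.2573, 0.2304]
tool_rot: [-1.488, -2.767, -0.0]
ft_force: [0.7, -0.4, -0.4]
grip_width: 1.0
time: 1.6
position: [0.4913, 0.0869, 0.2345]
tool_rot: [-1.876, -2.52, -0.0]
ft_force: [0.7, 0.7, -0.0]
grip_width: 1.001
time: 2.1
position: [0.5709, -0.0832, 0.2393]
tool_rot: [-2.224, -2.219, 0.0]
ft_force: [-0.1, 0.5, 0.6]
grip_width: 1.002
time: 2.3
position: [0.5703, -0.0827, 0.2389]
tool_rot: [-2.223, -2.219, 0.002]
ft_force: [0.4, -0.1, 0.6]
grip_width: 0.998
[ 0.57027713 -0.08268037  0.23894067] [-0.43  0.17  0.6   1.64 -0.1   1.37  0.18]
[[[0.4, 0.2, 29.1, -0.0, 0.0, -0.0], [0.8, 0.4, 58.2, -0.001, 0.0, -0.001], [1.3, 0.6, 87.3, -0.001, 0.0, -0.001], [1.7, 0.9, 116.4, -0.001, 0.0, -0.002]]]
```

```bash
python3 -m creep '[[[1,2,1,40,0,0,0],[1,2,1,80,0,0,0],[1,2,1,113,0,0,0],[0.2,2,1,113,0,0,0],[0.1,2,1,113,0,0,0]]]' 15
python3 -m creep '[[[0,0,0,0,0,0,0],[0,0,0,0,0,0,0],[0,0,0,0,0,0,0],[0,0,0,0,0,0,0]]]' 15
python3 - <<'E'
from h import *
cv2.imwrite("pics/g.png",crop(ctrl.get_image("side"),215,130,120,100,5)[:,:,::-1])
E
```

```text
time: 2.8
position: [0.5715, -0.0786, 0.1269]
tool_rot: [-2.219, -2.223, 0.0]
ft_force: [0.6, -0.1, 0.5]
grip_width: 0.898
time: 3.2
position: [0.5721, -0.0798, 0.1275]
tool_rot: [2.221, 2.221, 0.002]
ft_force: [0.5, -0.1, 0.4]
grip_width: 0.541
```

View pics/g.png

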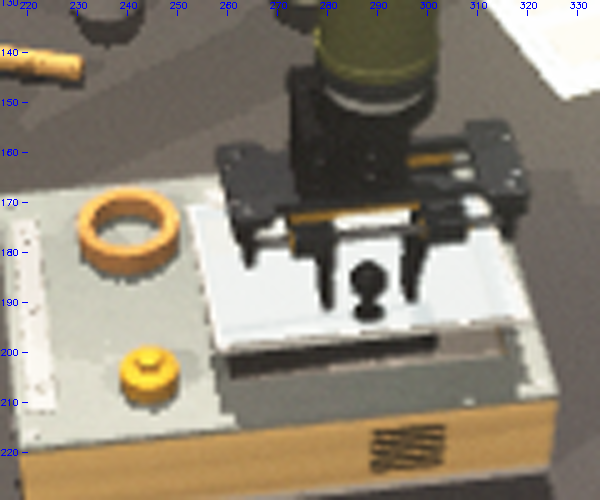

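```bash
python3 -m creep '[[[0,0,0,0,0,0,0],[0,0,0,0,0,0,0],[0,0,0,0,0,0,0],[0,0,0,0,0,0,0],[0,0,0,0,0,0,0]]]' 15
python3 - <<'E'
from h import *
s=ctrl.get_state();print(s["position"])
def c(t): u=np.array([-np.cos(t),np.sin(t)]);n=np.array([np.sin(t),np.cos(t)]);return 168*u+27*n
th=np.linspace(.192,1.75,16);P=np.array([c(t) for t in th]);
for k in range(0,15,5): print([ (round(a[0]),round(-a[1])) for a in P[k+1:k+6]-P[k]])
E
```

```text
time: 3.75
position: [0.5723, -0.0799, 0.1267]
tool_rot: [2.22, 2.221, 0.002]
ft_force: [4.1, -1.2, -1.5]
grip_width: 0.286
[ 0.57232261 -0.07987834  0.12669576]
[(7, -16), (16, -32), (26, -46), (37, -60), (50, -72)]
[(14, -11), (29, -20), (45, -27), (62, -33), (79, -37)]
[(18, -2), (35, -3), (53, -1), (70, 2), (87, 7)]
```

```bash
python3 -m creep '[[[0,7,0,-16,0,0,0],[0,16,0,-32,0,0,0],[0,26,0,-46,0,0,0],[0,37,0,-60,0,0,0],[0,50,0,-72,0,0,0]]]' 20
python3 -m creep '[[[0,14,0,-11,0,0,0],[0,29,0,-20,0,0,0],[0,45,0,-27,0,0,0],[0,62,0,-33,0,0,0],[0,79,0,-37,0,0,0]]]'
python3 -m creep '[[[0,18,0,-2,0,0,0],[0,35,0,-3,0,0,0],[0,53,0,-1,0,0,0],[0,70,0,2,0,0,0],[0,87,0,7,0,0,0]]]'
python3 - <<'E'
from h import *
s=crop(ctrl.get_image("side"),215,90,120,110,5);
cv2.imwrite("pics/u.png",s[:,:,::-1])
E
```

```text
time: 4.25
position: [0.5726, -0.0291, 0.1989]
tool_rot: [2.22, 2.22, 0.003]
ft_force: [7.5, 0.9, -6.7]
grip_width: 0.283
time: 4.75
position: [0.5732, 0.0484, 0.2361]
tool_rot: [2.22, 2.217, 0.002]
ft_force: [8.5, -1.7, -6.1]
grip_width: 0.28
time: 5.25
position: [0.5739, 0.1353, 0.2302]
tool_rot: [2.22, 2.216, 0.005]
ft_force: [6.9, -2.5, 1.6]
grip_width: 0.284
```

View pics/u.png

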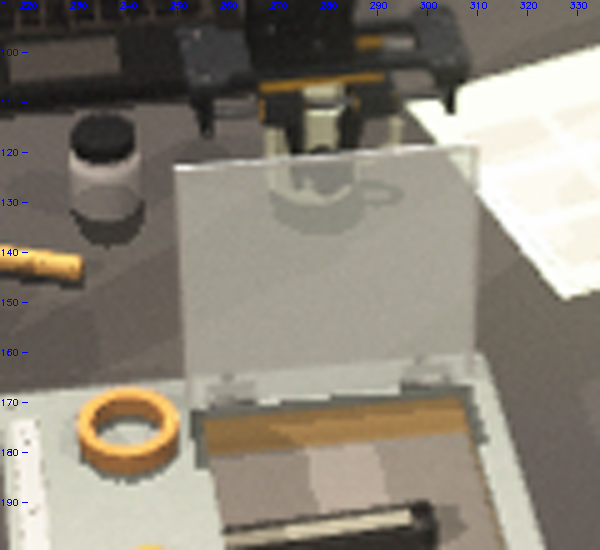

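The side view shows the panel upright or just past it, with its top edge along row 121. The knob is still in the fingers behind it, and the bar is visible in the open window.

```bash
python3 -m creep '[[[0.7,0,0,0,0,0,0],[0.7,0,0,0,0,0,0],[0.7,0,0,0,0,0,0],[0.7,0,0,0,0,0,0],[0.7,0,0,0,0,0,0]]]'
python3 -m creep '[[[0.7,0,0,-25,0,0,0],[0.7,0,0,-55,0,0,0],[0.7,0,0,-80,0,0,0],[0.7,-40,0,-80,0,0,0],[0.7,-80,0,-80,0,0,0]]]'
python3 - <<'E'
from h import *
s=ctrl.get_state();p=s["position"];print(p)
h=np.array([79,83.])
def c(t): u=np.array([-np.cos(t),np.sin(t)]);n=np.array([np.sin(t),np.cos(t)]);return h+160*u-5*n+[-10,0]
th=np.linspace(1.5,3.165,21);P=np.array([c(t) for t in th]);print(P[0])
for k in range(0,20,5): print([ (round(a[0]),round(-a[1])) for a in P[k+1:k+6]-P[k]])
E
```

```text
time: 5.8
position: [0.5712, 0.1358, 0.2284]
tool_rot: [-2.222, -2.221, 0.001]
ft_force: [0.2, -1.1, 0.4]
grip_width: 0.645
time: 6.3
position: [0.5718, 0.0564, 0.3094]
tool_rot: [2.217, 2.225, 0.002]
ft_force: [0.2, -0.8, -0.6]
grip_width: 0.697
[0.57178091 0.05641593 0.30941085]
[ 52.6945728  242.24551185]
[(13, -1), (27, -1), (40, 1), (53, 3), (66, 7)]
[(12, 5), (25, 10), (36, 17), (47, 25), (57, 33)]
[(10, 9), (18, 19), (26, 30), (33, 41), (39, 53)]
[(5, 12), (9, 25), (12, 38), (14, 51), (14, 65)]
```

```bash
python3 -m creep '[[[0.7,-4,0,33,0,0,0],[0.7,-4,0,67,0,0,0],[0.7,9,0,66,0,0,0],[0.7,23,0,66,0,0,0],[0.7,36,0,68,0,0,0]]]'
python3 -m creep '[[[0.7,13,0,2,0,0,0],[0.7,26,0,6,0,0,0],[0.7,38,0,11,0,0,0],[0.7,51,0,16,0,0,0],[0.7,62,0,23,0,0,0]]]'
python3 -m creep '[[[0.7,11,0,8,0,0,0],[0.7,21,0,16,0,0,0],[0.7,31,0,25,0,0,0],[0.7,39,0,35,0,0,0],[0.7,47,0,46,0,0,0]]]'
python3 -m creep '[[[0.7,7,0,11,0,0,0],[0.7,13,0,23,0,0,0],[0.7,18,0,35,0,0,0],[0.7,22,0,48,0,0,0],[0.7,25,0,61,0,0,0]]]'
python3 - <<'E'
from h import *
print(ctrl.get_state()["position"])
E
```

```text
time: 6.8
position: [0.5726, 0.0948, 0.2428]
tool_rot: [2.218, 2.223, 0.005]
ft_force: [0.1, -1.3, -0.1]
grip_width: 0.697
time: 7.3
position: [0.5717, 0.1556, 0.2173]
tool_rot: [2.221, 2.222, 0.001]
ft_force: [0.2, -1.0, 1.2]
grip_width: 0.704
time: 7.8
position: [0.5715, 0.2019, 0.1707]
tool_rot: [-2.221, -2.221, -0.0]
ft_force: [-0.3, -0.3, 0.5]
grip_width: 0.699
time: 8.3
position: [0.5714, 0.2263, 0.1093]
tool_rot: [-2.221, -2.221, 0.001]
ft_force: [0.1, -0.4, 0.6]
grip_width: 0.7
[0.57137337 0.22633151 0.10929987]
```

```bash
python3 -m creep '[[[0.7,2,0,12,0,0,0],[0.7,2,0,20,0,0,0],[0.7,2,0,24,0,0,0],[0.7,2,0,24,0,0,0],[0.7,2,0,24,0,0,0]]]'
python3 - <<'E'
from h import *
cv2.imwrite("pics/f.png",np.hstack([crop(ctrl.get_image("side"),210,105,120,125,3),crop(ctrl.get_image("top"),170,130,130,110,3)[:330],]) [:,:,::-1] if 0 else crop(ctrl.get_image("side"),210,105,120,125,4)[:,:,::-1])
E
```

```text
time: 8.8
position: [0.5712, 0.2286, 0.0886]
tool_rot: [-2.22, -2.22, -0.001]
ft_force: [-6.2, -0.9, 12.5]
grip_width: 0.7
```

View pics/f.png

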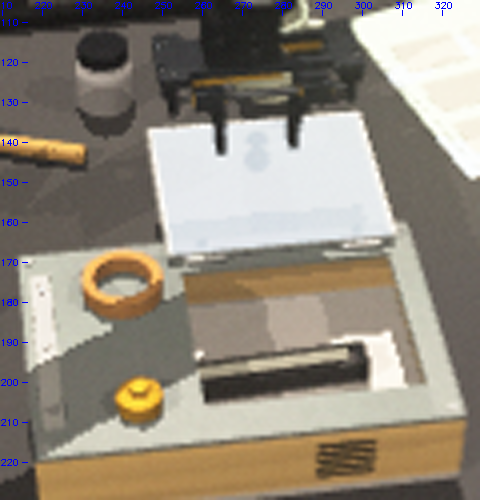

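Side view: the panel lies flat at rows 132–168 with the fingers on it (12.5 N against the stop, tip at 88.6 mm, as expected). The bar's loose end is in the window at about (302,192). Next I'll back up and look from above.

```bash
python3 -m creep '[[[1,0,0,-40,0,0,0],[1,0,0,-80,0,0,0],[1,0,0,-110,0,0,0],[1,0,0,-110,0,0,0]]]'
python3 - <<'E'
from h import *
t=ctrl.get_image("top")[:,:,::-1];s=ctrl.get_image("side")[:,:,::-1]
a=crop(t,225,130,70,100,5);b=crop(s,240,160,90,70,4)
b=cv2.copyMakeBorder(b,0,a.shape[0]-b.shape[0],0,0,cv2.BORDER_CONSTANT)
cv2.imwrite("pics/b.png",np.hstack([a,b]))
E
```

```text
time: 9.25
position: [0.5744, 0.2291, 0.2019]
tool_rot: [2.22, 2.219, 0.014]
ft_force: [-0.5, -0.3, 0.0]
grip_width: 0.956
```

View pics/b.png

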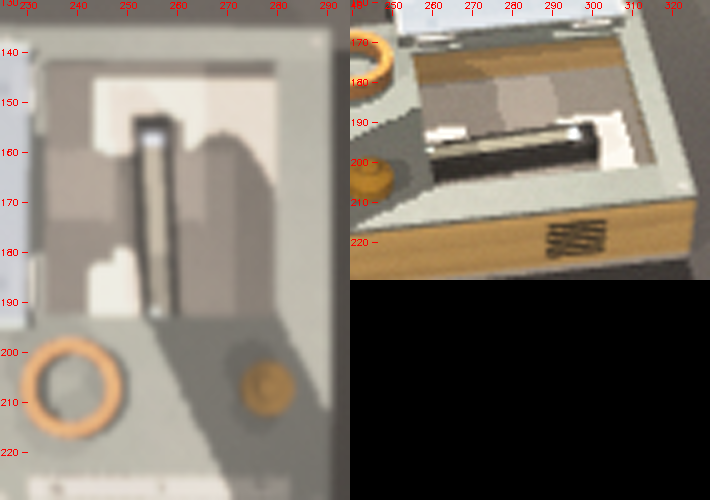

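The top view shows the bar's far end at (255,153), its lens line running to (256,190), and the window's near edge at row 193.

```bash
python3 - <<'E'
from h import *
f=onz("top",(255,153),.032);n=onz("top",(256.1,190),.032);print(f,n,"near edge",onz("top",(256,193),.078), onz("top",(256,193),.072))
yaw=np.arctan2(*(f-n)[[1,0]]);print("yaw",yaw)
d=(f-n)/np.linalg.norm(f-n); c=f-.135*d; g=f-.083*d; print("centre",c,"grasp",g)
B=frame(np.pi/2+yaw)
s=ctrl.get_state(); p=s["position"];r0=R.from_rotvec(s["tool_rot"])
plan([((g[0],g[1],.20),B,12)])
E
```

```text
[ 0.63307564 -0.00839784  0.032     ] [ 0.49181813 -0.01244002  0.032     ] near edge [ 0.47641975 -0.01183748  0.078     ] [ 0.47694846 -0.01186563  0.072     ]
yaw 0.028607865740685082
centre [ 0.49813088 -0.01225938  0.032     ] grasp [ 0.5501096  -0.01077197  0.032     ]
[[[-19.9, -1.8, -0.3, 0.0, 0.0, -0.133], [-39.8, -3.6, -0.5, 0.0, 0.0, -0.267], [-59.8, -5.4, -0.8, 0.0, 0.0, -0.4], [-79.7, -7.2, -1.1, 0.001, 0.0, -0.533], [-99.6, -9.1, -1.3, 0.001, 0.0, -0.666]]]
[[[-14.5, -13.7, -0.3, 0.0, 0.0, -0.133], [-29.1, -27.5, -0.5, 0.0, 0.0, -0.267], [-43.6, -41.2, -0.8, 0.0, 0.0, -0.4], [-58.1, -55.0, -1.1, 0.001, 0.0, -0.533], [-72.7, -68.7, -1.3, 0.001, 0.0, -0.666]]]
[[[-2.9, -19.8, -0.3, 0.0, 0.0, -0.133], [-5.9, -39.6, -0.5, 0.0, 0.0, -0.267]]]
```

```bash
python3 -m creep '[[[1,-20,-2,0,0,0,-0.133],[1,-40,-4,0,0,0,-0.267],[1,-60,-5,0,0,0,-0.4],[1,-80,-7,0,0,0,-0.533],[1,-100,-9,0,0,0,-0.666]]]'
python3 -m creep '[[[1,-14,-14,0,0,0,-0.133],[1,-29,-27,0,0,0,-0.267],[1,-44,-41,0,0,0,-0.4],[1,-58,-55,0,0,0,-0.533],[1,-73,-69,0,0,0,-0.666]]]'
python3 -m creep '[[[1,-3,-20,0,0,0,-0.133],[1,-6,-40,0,0,0,-0.267],[1,-6,-40,0,0,0,-0.267],[1,-6,-40,0,0,0,-0.267]]]'
python3 - <<'E'
from h import *
s=ctrl.get_state();print(s["joint_positions"].round(2))
plan([((.550,-.0108,.017),frame(np.pi/2+.03),5)])
E
```

```text
time: 9.85
position: [0.5614, 0.1271, 0.1945]
tool_rot: [-1.364, -2.827, 0.004]
ft_force: [0.3, -0.4, -0.4]
grip_width: 1.0
time: 10.35
position: [0.5521, 0.0273, 0.1945]
tool_rot: [-0.365, -3.117, 0.001]
ft_force: [-0.1, 0.2, -0.1]
grip_width: 1.001
time: 10.75
position: [0.5491, -0.0119, 0.1953]
tool_rot: [0.039, -3.139, -0.001]
ft_force: [-0.3, 1.6, 0.6]
grip_width: 0.999
[-0.41  0.12  0.41  1.75 -0.05  1.28  1.62]
[[[-0.3, 0.2, 35.7, 0.0, -0.0, -0.001], [-0.5, 0.4, 71.3, 0.0, -0.001, -0.002], [-0.8, 0.6, 107.0, 0.0, -0.001, -0.003], [-1.0, 0.8, 142.6, 0.0, -0.002, -0.004], [-1.3, 0.9, 178.3, 0.001, -0.002, -0.005]]]
```

```bash
python3 -m creep '[[[1,-1,1,45,0,0,0],[1,-1,1,90,0,0,0],[1,-1,1,135,0,0,0],[1,-1,1,160,0,0,0],[1,-1,1,174,0,0,0]]]'
python3 -m creep '[[[0.7,0,0,0,0,0,0],[0.5,0,0,0,0,0,0],[0,0,0,0,0,0,0],[0,0,0,0,0,0,0],[0,0,0,0,0,0,0]]]' 50
python3 -m creep '[[[0,0,0,0,0,0,0],[0,0,0,0,0,0,0],[0,0,0,0,0,0,0],[0,0,0,0,0,0,0],[0,0,0,0,0,0,0]]]' 50
```

```text
time: 11.25
position: [0.5484, -0.0094, 0.0191]
tool_rot: [0.045, -3.136, -0.0]
ft_force: [-0.6, -0.2, 0.5]
grip_width: 1.002
time: 11.75
position: [0.5516, -0.011, 0.0237]
tool_rot: [-0.044, 3.139, 0.001]
ft_force: [0.4, 0.7, -0.2]
grip_width: 0.635
time: 12.25
position: [0.5508, -0.0112, 0.0227]
tool_rot: [-0.044, 3.141, -0.0]
ft_force: [0.1, -0.2, 2.1]
grip_width: 0.333
```

```bash
cat > lift.py <<'E'
from h import *
r0=frame(np.pi/2+.028); L,b=.187,.0145
def tcp(nx,nz,f): return (nx+L*np.cos(f)-b*np.sin(f),-.0112+.03*(nx-.363),nz+L*np.sin(f)+b*np.cos(f))
def rot(f): return r0*R.from_rotvec([0,f,0])
def W(nx,nz,f,n): return (tcp(nx,nz,f),rot(f),n)
E
python3 - <<'E'
from lift import *
print(rot(.3).apply([1,0,0]),"tool x should point back and down; tcp0",tcp(.363,.008,0))
# dense arc for stage 1
plan([W(.363,.010,.28*i/5,1) for i in range(1,6)]+[W(.363+.012*i,.010,.28+.028*i,1) for i in range(1,6)]+[W(.423+.0164*i,.010+.005*i,.42,1) for i in range(1,6)],(tcp(.363,.008,0),rot(0)))
E
```

```text
[-0.95496202 -0.02674593  0.29552021] tool x should point back and down; tcp0 (np.float64(0.55), -0.0112, np.float64(0.0225))
[[[1.1, 0.0, -12.4, 0.0, 0.056, 0.0], [2.8, 0.1, -22.8, -0.0, 0.112, 0.0], [5.1, 0.1, -33.1, 0.0, 0.168, 0.0], [7.9, 0.2, -43.2, 0.0, 0.224, 0.0], [11.3, 0.3, -53.1, 0.0, 0.28, 0.0]]]
[[[-8.4, 0.1, -7.5, 0.0, 0.028, 0.0], [-16.6, 0.2, -14.9, -0.0, 0.056, 0.0], [-24.7, 0.2, -22.2, 0.0, 0.084, -0.0], [-32.7, 0.3, -29.4, 0.0, 0.112, -0.0], [-40.6, 0.4, -36.5, 0.0, 0.14, -0.0]]]
[[[-12.9, 0.0, -11.3, -0.0, -0.0, 0.0], [-25.9, 0.1, -22.5, -0.0, -0.0, 0.0], [-38.8, 0.1, -33.8, -0.0, -0.0, 0.0], [-51.8, 0.1, -45.0, -0.0, -0.0, 0.0], [-64.7, 0.2, -56.3, -0.0, -0.0, 0.0]]]
```

Sign check: positive `ry` would raise the near end, so I'll flip it.

```bash
sed -i 's/\[0,f,0\]/[0,-f,0]/' lift.py; python3 - <<'E'
from lift import *
print(rot(.3).apply([1,0,0]))
plan([W(.363,.010,.28*i/5,1) for i in range(1,6)]+[W(.363+.012*i,.010,.28+.028*i,1) for i in range(1,6)]+[W(.423+.0164*i,.010+.005*i,.42,1) for i in range(1,6)],(tcp(.363,.008,0),rot(0)))
E
```

```text
[-0.95496202 -0.02674593 -0.29552021]
[[[1.1, 0.0, -12.4, 0.0, -0.056, 0.0], [2.8, 0.1, -22.8, 0.0, -0.112, 0.0], [5.1, 0.1, -33.1, -0.0, -0.168, 0.0], [7.9, 0.2, -43.2, 0.0, -0.224, 0.0], [11.3, 0.3, -53.1, 0.0, -0.28, 0.0]]]
[[[-11.1, 0.1, -1.9, -0.0, -0.028, 0.0], [-22.0, 0.2, -3.8, 0.0, -0.056, 0.0], [-32.7, 0.2, -5.7, -0.0, -0.084, -0.0], [-43.4, 0.3, -7.5, 0.0, -0.112, -0.0], [-53.8, 0.4, -9.4, -0.0, -0.14, -0.0]]]
[[[-17.0, 0.0, 2.1, 0.0, 0.0, 0.0], [-34.0, 0.1, 4.2, 0.0, 0.0, 0.0], [-51.1, 0.1, 6.4, 0.0, 0.0, 0.0], [-68.1, 0.1, 8.5, 0.0, 0.0, 0.0], [-85.1, 0.2, 10.6, 0.0, 0.0, 0.0]]]
```

```bash
python3 -m creep '[[[0,1,0,-12,0,-0.056,0],[0,3,0,-23,0,-0.112,0],[0,5,0,-33,0,-0.168,0],[0,8,0,-43,0,-0.224,0],[0,11,0,-53,0,-0.28,0]]]' 60
python3 -m creep '[[[0,-11,0,-2,0,-0.028,0],[0,-22,0,-4,0,-0.056,0],[0,-33,0,-6,0,-0.084,0],[0,-43,0,-8,0,-0.112,0],[0,-54,0,-9,0,-0.14,0]]]'
python3 -m creep '[[[0,0,0,0,0,0,0],[0,0,0,0,0,0,0]]]'
python3 - <<'E'
from lift import *
print(tcp(.423,.010,.42),rot(.42).as_rotvec())
cv2.imwrite("pics/l.png",crop(ctrl.get_image("side"),210,110,130,125,4)[:,:,::-1])
E
```

```text
time: 12.75
position: [0.5391, -0.0115, 0.0755]
tool_rot: [-0.04, 2.86, 0.006]
ft_force: [-0.2, 0.8, -1.1]
grip_width: 0.332
time: 13.25
position: [0.5902, -0.0101, 0.0992]
tool_rot: [-0.039, 2.72, 0.008]
ft_force: [0.3, 0.3, -2.2]
grip_width: 0.336
time: 13.45
position: [0.589, -0.0101, 0.0987]
tool_rot: [-0.038, 2.722, 0.008]
ft_force: [0.8, 1.0, -3.0]
grip_width: 0.335
(np.float64(0.5878351052690378), -0.0094, np.float64(0.09949099435666808)) [-0.03810147  2.7213556   0.00812104]
```

View pics/l.png

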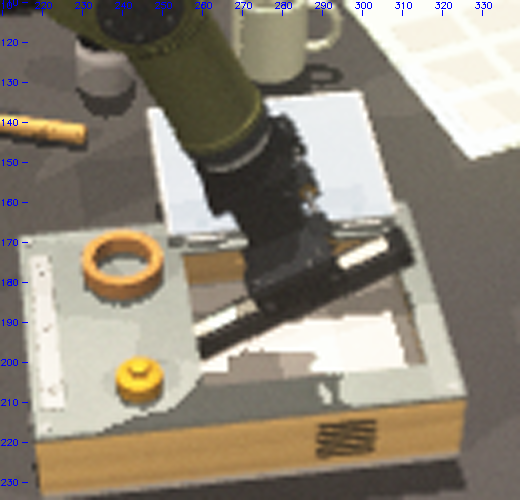

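The side view shows the bar gripped and leaning out, its loose end at about (308,175) above the deck and its near part still under the deck at (260,195). Weight on the wrist is about 2–3 N and nothing is jammed. Next is the slide.

```bash
python3 -m creep '[[[0,-17,0,2,0,0,0],[0,-34,0,4,0,0,0],[0,-51,0,6,0,0,0],[0,-68,0,8,0,0,0],[0,-85,0,11,0,0,0]]]'
python3 - <<'E'
from lift import *
print(proj("side",[.505+.27*np.cos(.42),-.008,.035+.27*np.sin(.42)]))
plan([W(.505,.180,.42,5)]+[W(.505-.008*i,.180,.42-.042*i,1) for i in range(1,11)],(tcp(.505,.035,.42),rot(.42)))
E
```

```text
time: 14.0
position: [0.6716, -0.0076, 0.1236]
tool_rot: [-0.039, 2.722, 0.008]
ft_force: [-0.3, 0.5, -2.3]
grip_width: 0.335
[[335.73058794 165.12647947]]
[[[-11.8, 0.0, -26.5, 0.0, 0.0, 0.0], [-23.7, 0.0, -53.0, 0.0, 0.0, 0.0], [-35.5, 0.0, -79.4, 0.0, 0.0, 0.0], [-47.3, 0.0, -105.9, 0.0, 0.0, 0.0], [-59.1, 0.0, -132.4, 0.0, 0.0, 0.0]]]
[[[6.9, -0.1, 4.6, 0.0, 0.042, -0.0], [14.1, -0.2, 9.2, 0.0, 0.084, 0.0], [21.6, -0.3, 13.8, -0.0, 0.126, 0.0], [29.4, -0.4, 18.4, -0.0, 0.168, -0.0], [37.6, -0.5, 23.0, -0.0, 0.21, 0.0]]]
[[[7.4, -0.1, 6.2, 0.0, 0.042, 0.0], [15.1, -0.1, 12.4, -0.0, 0.084, 0.0], [23.1, -0.2, 18.6, 0.0, 0.126, 0.0], [31.5, -0.2, 24.8, 0.0, 0.168, 0.0], [40.2, -0.3, 31.0, 0.0, 0.21, 0.0]]]
```

```bash
python3 -m creep '[[[0,-12,0,-26,0,0,0],[0,-24,0,-53,0,0,0],[0,-35,0,-79,0,0,0],[0,-47,0,-106,0,0,0],[0,-59,0,-132,0,0,0]]]'
python3 -m creep '[[[0,7,0,5,0,0.042,0],[0,14,0,9,0,0.084,0],[0,22,0,14,0,0.126,0],[0,29,0,18,0,0.168,0],[0,38,0,23,0,0.21,0]]]'
python3 -m creep '[[[0,7,0,6,0,0.042,0],[0,15,0,12,0,0.084,0],[0,23,0,19,0,0.126,0],[0,31,0,25,0,0.168,0],[0,40,0,31,0,0.21,0]]]'
python3 -m creep '[[[0,0,0,0,0,0,0],[0,0,0,0,0,0,0],[0,0,0,0,0,0,0],[0,0,0,0,0,0,0],[0,0,0,0,0,0,0]]]'
python3 - <<'E'
from lift import *
cv2.imwrite("pics/e.png",crop(ctrl.get_image("side"),205,80,140,150,4)[:,:,::-1])
print(tcp(.425,.180,0)); print(proj("side",[[.425,-.01,.204],[.695,-.002,.204]]))
E
```

```text
time: 14.5
position: [0.6709, -0.0078, 0.2692]
tool_rot: [-0.038, 2.722, 0.008]
ft_force: [1.4, -0.5, -2.6]
grip_width: 0.332
time: 15.0
position: [0.6458, -0.0083, 0.2315]
tool_rot: [-0.042, 2.933, 0.004]
ft_force: [0.3, -0.2, -2.1]
grip_width: 0.332
time: 15.5
position: [0.6132, -0.0093, 0.1926]
tool_rot: [0.045, -3.14, 0.0]
ft_force: [0.6, 0.0, -2.3]
grip_width: 0.335
time: 16.0
position: [0.6135, -0.0094, 0.1937]
tool_rot: [-0.044, 3.14, 0.001]
ft_force: [-0.4, 0.3, -1.0]
grip_width: 0.33
(np.float64(0.612), -0.00934, np.float64(0.1945))
[[241.02082693 161.52751775]
 [320.67228066 152.38641486]]
```

View pics/e.png

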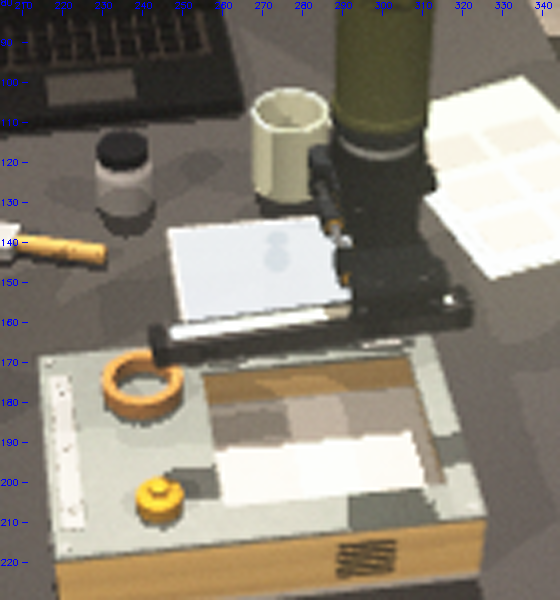

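The bar is level. Its ends appear at about (242,161) and (320,153), against predicted (241,161.5) and (320.7,152.4). The panel is flat on its back, and the tape and weight look unmoved.

```bash
python3 -c "
from bench import ctrl
print(ctrl.close_job()); s=ctrl.get_state(); print(s['time'],s['position'],s['grip_width'])"
```

```text
the job is handed in; nothing more can be done
None
the job is handed in; nothing more can be done
```

The panel is flipped onto its back and the bar light is out, held level above the window. I handed the job in shortly after 16.0 s of robot time, and the hand-in gave no verdict.

**Panel:** I pinched the knob and swung the panel just past upright. I then pushed its underside over until it met the stop, at 12.5 N with the fingertip at 88.6 mm, the height expected for the panel lying flat.

**Bar:** I gripped it about 5 cm from its middle, towards the loose end, at 60 N. I tilted it 0.42 rad, drew it out diagonally loose end first, raised it and levelled it.

**Last checks:**
- **Position:** the bar's underside works out at about 0.18 m above the bench, roughly 10 cm above the deck. Its middle is about 15 mm from the window centre.
- **Level:** in the last side picture its ends lie within about a pixel of where a level bar would appear.
- **Grip:** the fingers are stopped on the bar at an opening of 0.33, and the wrist reads roughly the bar's weight.
- **Panel and other things:** the panel is flat on its back. The tape, weight, mug, jar and brush look undisturbed; the keypad and mouse were not in that picture, but the arm did not go near them.

No check failed or disagreed. The height and position come from the arm's readings and the bar's measured position, confirmed by that one picture rather than measured separately.

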